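# Open the docked sample canister and hold its cap

### The job

Open the tall sample canister that is bolted to the desk: its twist cap may loosen clockwise or anticlockwise, so find out by trying, turn it the way it goes until it is free, and lift it off. Finish while still holding the cap upright and still in the gripper, straight above the canister and about 100 mm above its mouth: do not put it down or let go. Leave the small canister, the stapler and the hand stamp where they are.

Things in the scene. Friction and masses are not known exactly. Their poses are not given: they have to be found in the camera images.
- cap_center (a point): Centre of the smooth grey round cap on the tall docked canister, half-way up its grip: a round disc 60 mm in diameter, 28 mm high. A straight ridge 44 x 8 mm, 3 mm high, crosses its flat top along the cap's x; z points up. Loose part, 0.2 to 0.4 kg. Closed, its underside rests on the mouth, so this point is 14 mm above the mouth. It cannot be pulled off unturned.
- cap: The same cap; origin at the centre of its underside. A stem with a crossbar hangs 20 mm below and locks under ledges. From closed it turns easily by 60 degrees one way to a firm stop, and only there lifts straight out; the other way it is blocked after about 6 degrees and the fingers then slip around it. Which way is free is unseen and differs between starts.
- mouth (a point): Centre of the round mouth (rim plane) of the tall white canister, 128 mm above the desk. x is the line along which the cap's ridge lies when closed (to within 3 degrees), z is up.
- canister: The tall white canister, fixed to the desk by a 120 x 120 x 12 mm steel foot; origin under the foot's centre, at desk height. White body 80 mm in diameter up to 28 mm below the mouth, then a steel neck 56 mm in diameter, thinner than the cap. Place and yaw differ at each start.
- small_center (a point): Centre of the small closed white canister with a like grey cap, 68 mm in diameter and 89 mm high, standing loose on the desk, half-way up (44 mm). Leave it alone.
- stapler_center (a point): Centre of a black stapler, 130 mm long (its x), 36 mm wide, 50 mm high, 25 mm above the desk. Leave it alone.
- stamp_center (a point): Centre of a dark wooden hand stamp standing upright, 40 mm in diameter, 64 mm high, 32 mm above the desk. Leave it alone.

How it is judged:
By the outcome, as a careful person would: the job done as asked, in the order asked, and still so for the second after the job is handed in, while the arm keeps its last pose, push and grip.
It also fails if it takes over 40 s, if anything falls off the work surface, if the arm or the gripper's body presses on something with over 40 N, if the wrist force passes 120 N, or if a joint passes its speed limit or range.

### The arm

A 6-joint arm with a two-finger parallel gripper is mounted at the origin on the work surface. World frame = base frame: x ahead of the robot, y to its left, z up, the work surface at z = 0. Lengths are in m, angles in degrees, forces in N, time in s.
With the tool pointing down it reaches from about 0.275 to 0.775 m from the base axis. Payload 14.6 kg.
Tool frame: the origin (TCP) lies at the centre of the arm's flange, where the gripper is bolted on; the fingertips stand 173 mm ahead of it and the grasp point (between the pads) lies 155 mm ahead of it; z points along the fingers, y is the line along which they close (so a half turn about z gives the same grasp; the last joint's range is limited). The gripper opens to 85 mm and grips with 20 to 120 N. Pads are 22 mm wide; open, the fingers measure 114 mm over their backs; the gripper's body (76 mm by 85 mm) begins 54 mm behind the grasp point. The pads swing forward as they close: fully open they stand 13 mm farther back than shut.
Start: joints at [-71.981, 15.075, -2.767, 72.158, 0, 81.102], TCP at [0.238, -0.468, 0.405] pointing down, gripper open.
Joint ranges: [-151.79, 151.79], [-50.71, 97.33], [-67.44, 78.34], [-121.81, 120.89], [-77.56, 73.72], [-180, 180]. Speed limits (degrees/s): [108.29, 108.29, 147.25, 159.86, 180, 180].

### API

Orientations are given as [roll, pitch, yaw] about the fixed x, y, z axes, in that order (R = Rz(yaw) Ry(pitch) Rx(roll)).
In Python, from cell import ctrl, vision gives the robot as it stands.
- The arm moves only by the tool move_arm, never from a script. Its argument "moves" is a list of rows, each a list of 3 entries, a list of its own where there are three numbers: the opening, from -1 (shut) to 1 (fully open), so that 0 is half open, then the shift along the world's x, y, z normalised to -1 to 1, where 1 is 0.8 m, then the turn about the world's z normalised to -1 to 1, where 1 is pi/2 rad. In form: [[claw, [dx, dy, dz], twist], ...]. A call has exactly 5 rows; each row is the pose to reach, as a shift and turn from the pose commanded when the call began; what a row does not reach only later rows make up. A row lasts 1/12 s, in which the tool goes at most 41.7 mm and 7.16 degrees, less where a joint would pass 70% of its speed; a pose out of reach is approached as far as the arm can. A call with a number of a shift or a turn outside -1 to 1 is refused whole. A call with a gripper value outside its range is refused whole. The fingers move at their own pace and stop on an object; "force" is the grip in N (left out, the last holds). Time passes only in rows, so rows that repeat a pose let the fingers close, or fill a call up. It gives the time, the measured TCP pose, the force and the opening at its end, in the units of the state.
- ctrl.get_state(): the state, without advancing time (a new reading comes with each control period).
- vision.get_image(name): name is "side" or "top"; returns a dict with "img" (480x640x3 uint8, red, green, blue), "z_map" (480x640 float32, m along the optical axis (not along the pixel's ray), 0 where there is no reading), "vertical_fov" (degrees; the focal length in pixels is half the picture's height over the tangent of half this angle, whatever the lens; pixels are square), "cx", "cy" (the principal point, pixels), "rvec" (rotation vector, rad) and "tvec" (3), from world to camera coordinates, as OpenCV has them. Camera axes: x right, y down, z forward; pixel columns grow to the right and rows downward; lengths in m; the calibration is good to about 2 mm. A picture is of the moment at which its call begins.
- ctrl.sign_off(): hands the job in, once; it reports no verdict.
The state is a dict: "t": time; "joints": joint angles; "joint_vel": joint speeds; "joint_torque": joint torques, N m; "tcp_pos": TCP position; "ee_rot": TCP orientation; "contact_force": force on the tool from outside, world axes, zero at the start; "ft_torque": the same for the moment, N m; "gripper_width": finger opening in m.
Only numpy, scipy, OpenCV 4.12 (cv2) and the standard library are available. Lean on these libraries where they do the work, as an engineer would, in place of code of your own. Each camera call takes 0.05 s, during which the arm holds its last target. There are 200 camera calls.

## Working session

There is one attempt and no reset: what is moved stays moved. The work goes in short steps, Python scripts to look and compute and a tool call to move; the robot and the scene stay as the last step left them, time stands still between calls to the robot, and variables do not carry over. Pictures are saved under pics/ and viewed, on a budget of 10 in all, crops included, one or two more only if the job needs it, and the job is handed in when it is done.

Besides the shell and the picture viewer there is one more tool, called after ">>>" by a JSON object that holds its "name" and its "arguments". move_arm: Moves the arm, as the interface text tells. Its arguments: {"type":"object","properties":{"moves":{"type":"array","items":{"type":"array"}},"force":{"type":"number"}},"required":["moves"]}

```bash
mkdir -p pics; ls; cat > h.py <<'E'
import numpy as np, cv2
from cell import ctrl, vision
def shot(name, fn=None):
    d=vision.get_image(name); np.savez(f'{name}.npz',**d)
    if fn: cv2.imwrite(f'pics/{fn}.png',d['img'][:,:,::-1])
    return d
def cloud(d):
    f=240/np.tan(np.radians(float(d['vertical_fov']))/2); z=d['z_map']
    v,u=np.mgrid[:480,:640]
    P=np.stack([(u-d['cx'])/f*z,(v-d['cy'])/f*z,z],-1)
    R=cv2.Rodrigues(np.array(d['rvec'],float))[0]
    W=(P-np.array(d['tvec']).ravel())@R
    W[z==0]=np.nan
    return W
E
python3 - <<'E'
from h import *
print(ctrl.get_state())
for n in('top','side'):
    d=shot(n,n+'0'); print({k:d[k] for k in d if k not in('img','z_map')})
    W=cloud(d); m=(abs(W[...,2]-.156)<.008)
    print(np.isfinite(W[...,2]).mean())
    nc,l,s,c=cv2.connectedComponentsWithStats(m.astype('uint8'))
    for i in range(1,nc):
        if s[i,4]>60: print(s[i],c[i],np.median(W[l==i],0))
E
```

```text
pics
{'t': 0.0, 'joints': array([-7.19816449e+01,  1.50980464e+01, -2.80577559e+00,  7.21594991e+01,
       -1.18555086e-03,  8.11033278e+01]), 'joint_vel': array([ 0.01841141, -0.03626782, -0.0147979 , -0.02303153,  0.09847161,
       -0.06912629]), 'joint_torque': array([-1.00982921e-03, -6.37618375e+01,  3.84564328e+01,  1.38162900e-02,
       -2.16142353e-04,  9.32806046e-06]), 'tcp_pos': array([ 0.23762041, -0.46802162,  0.40421924]), 'ee_rot': array([-1.79937257e+02, -8.62150472e-03,  2.69150233e+01]), 'contact_force': array([ 0.01731357, -0.25176075,  0.08888084]), 'ft_torque': array([0.00466029, 0.0195778 , 0.00445429]), 'gripper_width': 0.08494084680739346}
{'vertical_fov': 56.09735766449327, 'cx': 315.23855523816536, 'cy': 236.77902233509064, 'rvec': array([ 2.15412388, -2.12355064,  0.19979608]), 'tvec': array([-0.00189976,  0.63689986,  0.8899306 ])}
0.99599609375
[324 268  32  33 818] [339.63080685 284.23105134] [ 0.53182112 -0.03780937  0.15522672]
[222 417  91  31 171] [267.42105263 428.20467836] [0.28234123 0.08584008 0.15572851]
{'vertical_fov': 47.870648459585965, 'cx': 321.98981186200956, 'cy': 242.897666227951, 'rvec': array([ 2.16130853, -0.1241926 ,  0.08413364]), 'tvec': array([-0.60917516,  0.13063163,  0.93182321])}
0.9959309895833334
[ 212    0  428   88 1830] [446.44098361  23.05519126] [1.49721803 1.89616731 0.15614162]
[ 93   8 120  29 549] [153.78142077  32.58287796] [0.15589925 1.37606307 0.15620326]
[   0  216  133   45 1074] [ 64.641527   243.88175047] [ 0.2017727  -0.02471323  0.15625495]
[257 230  37  24 708] [274.82627119 240.97881356] [ 0.53015851 -0.04673213  0.15555263]
```

```bash
python3 - <<'E'
from h import *
T=cv2.imread('pics/top0.png');S=cv2.imread('pics/side0.png')
cv2.imwrite('pics/tc.png',cv2.resize(T[254:314,310:370],(600,600),interpolation=cv2.INTER_CUBIC))
for n in('top','side'):
    W=cloud(np.load(n+'.npz')); 
    near=np.hypot(W[...,0]-.53,W[...,1]+.04)<.06
    for a,b in((.145,.1575),(.1575,.164)):
        m=near&(W[...,2]>a)&(W[...,2]<b); p=W[m]
        c,r=cv2.minEnclosingCircle(p[:,:2].astype('float32'))
        print(n,a,m.sum(),p.mean(0),c,r, np.percentile(p[:,2],[5,50,95]), cv2.minAreaRect(p[:,:2].astype('float32')))
E
```

```text
top 0.145 722 [ 0.53145771 -0.03744569  0.15481488] (0.5321279168128967, -0.03748758137226105) 0.029867561534047127 [0.1521998  0.15489766 0.15712484] ((0.532401442527771, -0.03721260279417038), (0.05893997102975845, 0.057317137718200684), 0.014869466423988342)
top 0.1575 99 [ 0.53274646 -0.03612115  0.15882518] (0.5320024490356445, -0.03668864443898201) 0.026959193870425224 [0.15768651 0.15853525 0.1609162 ] ((0.5313785076141357, -0.03656782954931259), (0.05359916388988495, 0.04038669914007187), 81.87908935546875)
side 0.145 682 [ 0.53028334 -0.0476372   0.15404477] (0.5302240252494812, -0.040466178208589554) 0.031343013048172 [0.14672436 0.15527477 0.15700796] ((0.5305398106575012, -0.041164908558130264), (0.06078677996993065, 0.05791758745908737), 85.55493927001953)
side 0.1575 89 [ 0.52946184 -0.04068695  0.15882157] (0.525970995426178, -0.04221269488334656) 0.02617058902978897 [0.15756824 0.15883586 0.16017217] ((0.5270731449127197, -0.043838080018758774), (0.04555400460958481, 0.03166484460234642), 58.59263229370117)
```

View pics/top0.png

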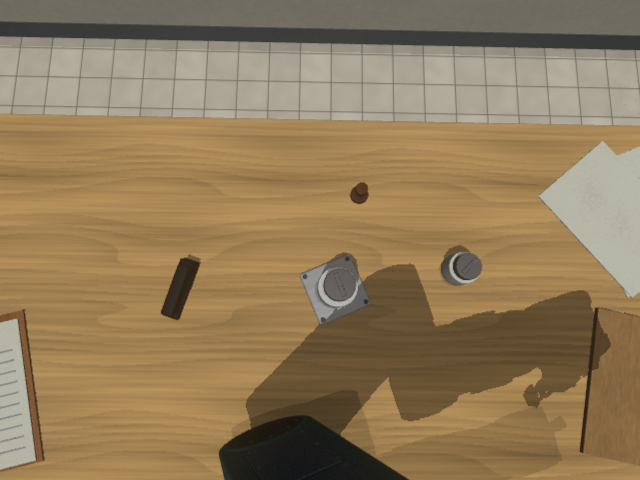

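View pics/side0.png

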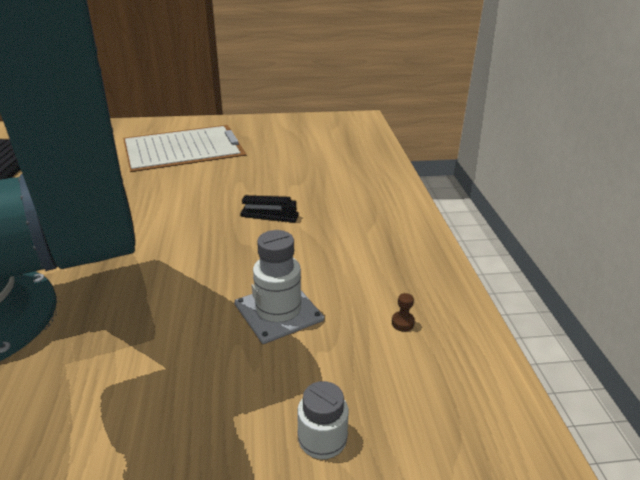

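View pics/tc.png

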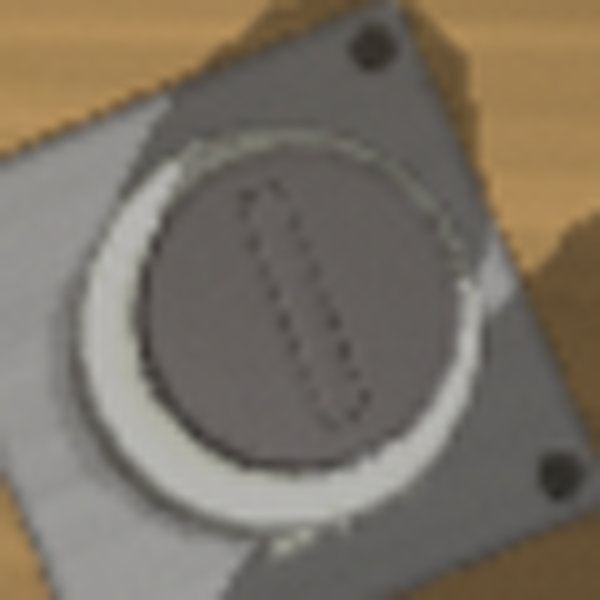

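Top view: the cap centre is at about (340, 284), with its ridge running upward and leaning left at about 20° yaw. The stapler (180, 287), stamp (360, 193) and small canister (462, 267) are all well clear. The side view agrees. I'll go above the cap at a yaw of about 90°, which leaves joint 6 room for ±60° of turn.

>>> {"name": "move_arm", "arguments": {"moves": [[1,[0.0245,0.0358,0],0.047],[1,[0.049,0.0716,0],0.093],[1,[0.0735,0.1074,0],0.14],[1,[0.098,0.1432,0],0.187],[1,[0.1223,0.179,0],0.233]], "force": 80}}

```text
t: 0.52
tcp_pos: [0.336, -0.3235, 0.4045]
ee_rot: [-180.0, -0.0, 48.1]
contact_force: [0.7, -0.9, 0.5]
gripper_width: 0.0853
```

>>> {"name": "move_arm", "arguments": {"moves": [[1,[0.0245,0.0358,0],0.047],[1,[0.049,0.0716,0],0.093],[1,[0.0735,0.1074,0],0.14],[1,[0.098,0.1432,0],0.187],[1,[0.1223,0.179,0],0.233]]}}

```text
t: 0.93
tcp_pos: [0.4339, -0.1801, 0.4046]
ee_rot: [-180.0, -0.0, 69.1]
contact_force: [0.8, -0.6, -0.9]
gripper_width: 0.0854
```

>>> {"name": "move_arm", "arguments": {"moves": [[1,[0.0245,0.0358,0],0.047],[1,[0.049,0.0716,0],0.093],[1,[0.0735,0.1074,0],0.14],[1,[0.1223,0.179,0],0.233],[1,[0.1223,0.179,0],0.233]]}}

```text
t: 1.35
tcp_pos: [0.5323, -0.0358, 0.4044]
ee_rot: [-180.0, -0.0, 90.3]
contact_force: [0.4, 0.0, 0.1]
gripper_width: 0.0856
```

>>> {"name": "move_arm", "arguments": {"moves": [[1,[-0.001,-0.003,-0.034],0],[1,[-0.001,-0.003,-0.067],0],[1,[-0.001,-0.003,-0.1],0],[1,[-0.001,-0.003,-0.12],0],[1,[-0.001,-0.003,-0.134],0]]}}

```text
t: 1.77
tcp_pos: [0.5298, -0.0407, 0.2953]
ee_rot: [-179.8, -0.0, 89.8]
contact_force: [-0.8, 0.1, 0.5]
gripper_width: 0.0853
```

```bash
python3 - <<'E'
from h import *
s=ctrl.get_state(); print(s['tcp_pos'],s['contact_force'],s['joints'])
T=shot('top')['img'];S=shot('side')['img']
a=cv2.resize(S[200:280,225:305],(400,400),interpolation=cv2.INTER_CUBIC)
b=cv2.resize(T[244:324,300:380],(400,400),interpolation=cv2.INTER_CUBIC)
cv2.imwrite('pics/g1.png',np.hstack([a,b])[:,:,::-1])
E
```

```text
[ 0.52978815 -0.04067433  0.29531684] [-0.79176921  0.12663731  0.45232292] [-1.31802603e+01  1.90611207e+01 -1.45629642e+01  5.65396032e+01
 -1.52720347e-03  7.69811402e+01]
```

View pics/g1.png

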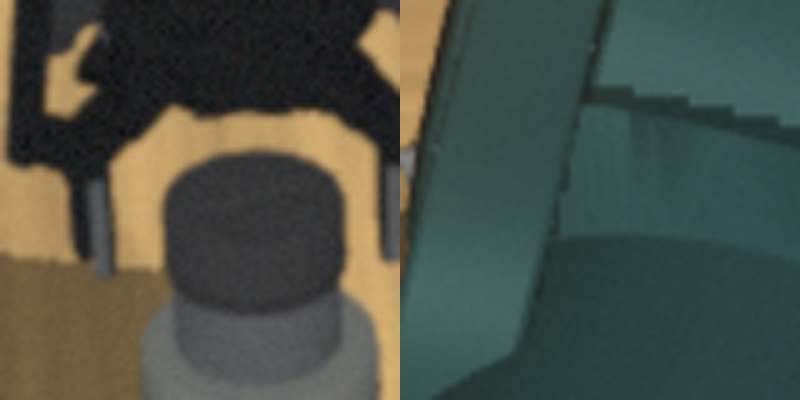

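Side view: the pads straddle the cap, with their middle about 2 mm towards −x of the cap's middle. I'll correct that and close.

>>> {"name": "move_arm", "arguments": {"moves": [[1,[0.002,0.0015,0.002],0],[1,[0.002,0.0015,0.002],0],[-1,[0.002,0.0015,0.002],0],[-1,[0.002,0.0015,0.002],0],[-1,[0.002,0.0015,0.002],0]], "force": 80}}

```text
t: 2.28
tcp_pos: [0.5321, -0.0398, 0.3003]
ee_rot: [179.9, 0.0, 89.8]
contact_force: [-1.4, -0.3, 5.6]
gripper_width: 0.0581
```

>>> {"name": "move_arm", "arguments": {"moves": [[-1,[0,0,0],0],[-1,[0,0,0],0],[-1,[0,0,0],0],[-1,[0,0,0],0],[-1,[0,0,0],0]]}}

```text
t: 2.7
tcp_pos: [0.5321, -0.0397, 0.3003]
ee_rot: [179.9, 0.0, 89.8]
contact_force: [-3.0, 1.5, 12.5]
gripper_width: 0.0583
```

```bash
python3 - <<'E'
from h import *
s=ctrl.get_state(); print(s['tcp_pos'],s['contact_force'],s['ft_torque'],s['gripper_width'])
E
```

```text
[ 0.53206523 -0.03973681  0.3002645 ] [-3.0453403   1.49352586 12.49532006] [0.18675695 0.61188634 0.02407085] 0.05834752118880599
```

>>> {"name": "move_arm", "arguments": {"moves": [[-1,[0,0,0],0.03],[-1,[0,0,0],0.06],[-1,[0,0,0],0.09],[-1,[0,0,0],0.12],[-1,[0,0,0],0.14]]}}

```text
t: 3.12
tcp_pos: [0.5326, -0.0398, 0.3003]
ee_rot: [179.8, 0.1, 102.6]
contact_force: [3.1, -1.1, 7.2]
gripper_width: 0.0579
```

```bash
python3 - <<'E'
from h import *
s=ctrl.get_state(); print(s['tcp_pos'],s['ee_rot'],s['contact_force'],s['ft_torque'],s['gripper_width'])
E
```

```text
[ 0.53257277 -0.03984829  0.30027631] [1.79844053e+02 6.59334661e-02 1.02565140e+02] [ 3.1396579  -1.10056955  7.2468845 ] [-0.10958841 -0.57177064 -0.21104231] 0.05785693798355331
```

Turning anticlockwise meets almost no torque (0.2 N·m), so that looks like the free direction. I'll continue towards 60° and watch for the stop.

>>> {"name": "move_arm", "arguments": {"moves": [[-1,[0,0,0],0.05],[-1,[0,0,0],0.1],[-1,[0,0,0],0.15],[-1,[0,0,0],0.2],[-1,[0,0,0],0.24]]}}

```text
t: 3.53
tcp_pos: [0.5318, -0.0387, 0.3002]
ee_rot: [179.8, -0.1, 124.2]
contact_force: [11.3, -12.2, 10.7]
gripper_width: 0.0579
```

```bash
python3 - <<'E'
from h import *
s=ctrl.get_state(); print(s['tcp_pos'],s['ee_rot'],s['contact_force'],s['ft_torque'],s['gripper_width'],s['joints'])
S=shot('side')['img']
cv2.imwrite('pics/g2.png',cv2.resize(S[200:280,225:305],(500,500),interpolation=cv2.INTER_CUBIC)[:,:,::-1])
E
```

```text
[ 0.53177462 -0.038679    0.30021911] [ 1.79802034e+02 -1.31564372e-01  1.24223364e+02] [ 11.26504258 -12.22968845  10.65056397] [-2.71533626 -3.40525725 -0.42202623] 0.05788862365766306 [-12.96992846  18.93281665 -13.9298358   57.09934551   0.23463945
  42.80701299]
```

View pics/g2.png

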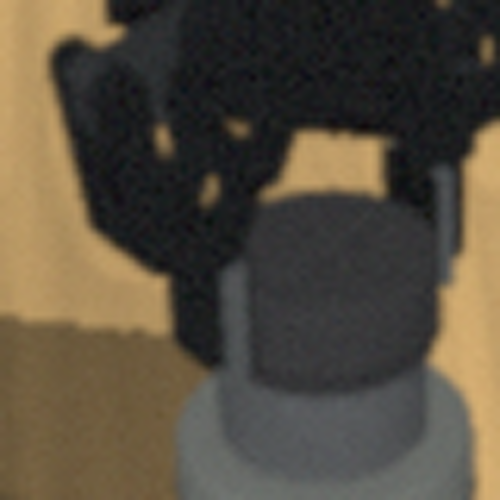

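The ridge in the side view, around (340, 245), now slants, where it was nearly horizontal at first, so the cap seems to be turning with the gripper. I'll continue and ease the lateral force slightly.

>>> {"name": "move_arm", "arguments": {"moves": [[-1,[0.0005,-0.0005,0],0.03],[-1,[0.001,-0.001,0],0.06],[-1,[0.001,-0.001,0],0.09],[-1,[0.001,-0.001,0],0.12],[-1,[0.001,-0.001,0],0.15]]}}

```text
t: 4.0
tcp_pos: [0.5348, -0.0418, 0.3007]
ee_rot: [179.9, 0.4, 137.5]
contact_force: [12.6, -7.7, 2.0]
gripper_width: 0.0581
```

```bash
python3 - <<'E'
from h import *
s=ctrl.get_state(); print(s['tcp_pos'],s['ee_rot'],s['contact_force'],s['ft_torque'],s['gripper_width'],s['joints'])
E
```

```text
[ 0.53475731 -0.04180703  0.30069113] [179.91675621   0.43046339 137.4985975 ] [12.59347803 -7.74835797  1.98348368] [-1.67019797 -2.45481125 -3.20296836] 0.05808378161073076 [-13.14805035  19.06625935 -13.64276445  56.87497207  -0.13845226
  29.35253681]
```

>>> {"name": "move_arm", "arguments": {"moves": [[-1,[0,0,0],0],[-1,[0,0,0],0],[-1,[0,0,0],0],[-1,[0,0,0],0],[-1,[0,0,0],0]]}}

```text
t: 4.42
tcp_pos: [0.5348, -0.0419, 0.3007]
ee_rot: [179.9, 0.4, 137.4]
contact_force: [12.1, -9.8, 1.1]
gripper_width: 0.058
```

```bash
python3 - <<'E'
from h import *
s=ctrl.get_state(); print(s['tcp_pos'],s['ee_rot'],s['contact_force'],s['ft_torque'],s['gripper_width'],s['joints'])
I=np.mean([shot('side')['img'].astype(float) for _ in range(6)],0)[225:255,250:300]
J=cv2.imread('pics/side0.png')[225:255,250:300,::-1].astype(float)
f=lambda a:cv2.resize(np.clip((a-30)*3.5,0,255).astype('uint8'),(800,290*800//480),interpolation=cv2.INTER_CUBIC)[:290]
f=lambda a:cv2.resize(np.clip((a-40)*4,0,255).astype('uint8'),(500,300),interpolation=cv2.INTER_CUBIC)
cv2.imwrite('pics/g3.png',np.vstack([f(J),f(I)])[:,:,::-1])
E
```

```text
[ 0.53479815 -0.04185719  0.30068926] [179.91057354   0.41924423 137.38354825] [12.10418658 -9.7758336   1.11684827] [-2.17903267 -2.35375133 -1.33779716] 0.05797765280246152 [-13.15446225  19.07286341 -13.63272553  56.88539775  -0.12833964
  29.46120424]
```

View pics/g3.png

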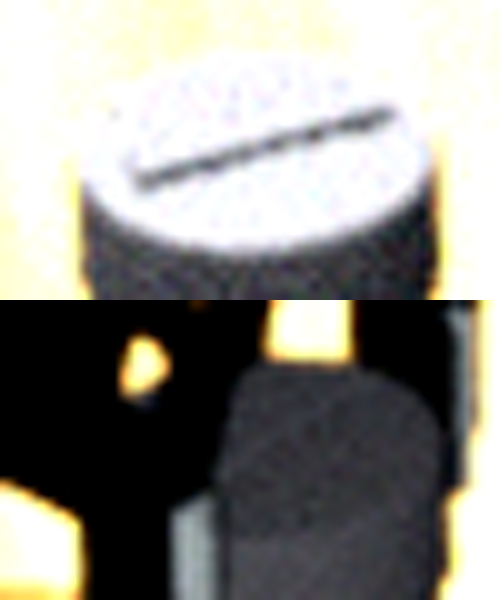

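```bash
python3 - <<'E'
from h import *
d=np.load('side.npz'); f=240/np.tan(np.radians(float(d['vertical_fov']))/2)
K=np.array([[f,0,d['cx']],[0,f,d['cy']],[0,0,1.]])
# output: up=+x, left=+y, 5px/mm, 80mm
n=400;g=(np.arange(n)-n/2)/5000
X,Y=np.meshgrid(.530-g,-.040-g,indexing='ij')
P=np.stack([X,Y,np.full_like(X,.157)],-1).reshape(-1,3)
uv=cv2.projectPoints(P,np.array(d['rvec']),np.array(d['tvec']),K,None)[0].reshape(n,n,2).astype('float32')
I=np.mean([shot('side')['img'].astype(float).mean(2) for _ in range(10)],0).astype('float32')
J=cv2.imread('pics/side0.png').astype('float32').mean(2)
out=[]
for a,lo,hi in((J,30,140),(I,30,75)):
    r=cv2.remap(a,uv[...,0],uv[...,1],cv2.INTER_CUBIC); out.append(np.clip((r-lo)/(hi-lo)*255,0,255))
cv2.imwrite('pics/g4.png',np.hstack(out))
E
```

```text
[ WARN:0@10.866] global loadsave.cpp:1063 imwrite_ Unsupported depth image for selected encoder is fallbacked to CV_8U.
```

View pics/g4.png

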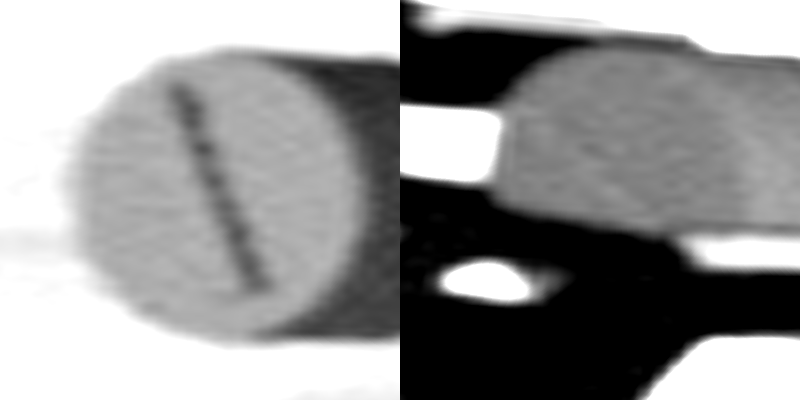

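In the rectified view, the initial ridge on the left ran from (180, 85) to (260, 290), about 21°. It now shows faintly on the right from (555, 125) to (660, 205), about 50°. The cap has turned well past 6°, so anticlockwise is confirmed. On to the stop.

>>> {"name": "move_arm", "arguments": {"moves": [[-1,[0.0005,-0.0005,0],0.025],[-1,[0.001,-0.001,0],0.05],[-1,[0.001,-0.001,0],0.075],[-1,[0.001,-0.001,0],0.1],[-1,[0.001,-0.001,0],0.12]]}}

```text
t: 5.63
tcp_pos: [0.5352, -0.0418, 0.3001]
ee_rot: [179.9, 0.3, 148.3]
contact_force: [22.0, -1.8, -7.3]
gripper_width: 0.0574
```

```bash
python3 - <<'E'
from h import *
s=ctrl.get_state(); print(s['tcp_pos'],s['ee_rot'],s['contact_force'],s['ft_torque'],s['gripper_width'],s['joints'])
E
```

```text
[ 0.53519282 -0.0418422   0.30014254] [179.86956007   0.2645678  148.32007576] [22.03089014 -1.78668542 -7.25939706] [-0.68055288 -4.11349364 -2.61879118] 0.057392242397560876 [-1.31786960e+01  1.91726086e+01 -1.35688212e+01  5.69662844e+01
  3.97448227e-02  1.85010284e+01]
```

>>> {"name": "move_arm", "arguments": {"moves": [[-1,[0,0,0],0.02],[-1,[0,0,0],0.04],[-1,[0,0,0],0.06],[-1,[0,0,0],0.08],[-1,[0,0,0],0.08]]}}

```text
t: 6.05
tcp_pos: [0.5337, -0.0412, 0.3009]
ee_rot: [179.9, 0.1, 155.5]
contact_force: [-4.1, 6.8, 21.2]
gripper_width: 0.058
```

```bash
python3 - <<'E'
from h import *
s=ctrl.get_state(); print(s['tcp_pos'],s['ee_rot'],s['contact_force'],s['ft_torque'],s['gripper_width'],s['joints'])
E
```

```text
[ 0.53373572 -0.0412352   0.30094921] [1.79933233e+02 1.43158718e-01 1.55516100e+02] [-4.08098386  6.84988146 21.18187407] [ 0.34459021  1.11879547 -1.41325934] 0.05802414197363159 [-1.31501579e+01  1.90572849e+01 -1.36120748e+01  5.71771520e+01
  3.73313089e-02  1.13337084e+01]
```

>>> {"name": "move_arm", "arguments": {"moves": [[-1,[0,0,0.001],0],[-1,[0,0,0.002],0],[-1,[0,0,0.003],0],[-1,[0,0,0.004],0],[-1,[0,0,0.005],0]]}}

```text
t: 6.47
tcp_pos: [0.5341, -0.0413, 0.3013]
ee_rot: [180.0, -0.1, 155.5]
contact_force: [19.3, 1.6, -48.7]
gripper_width: 0.0578
```

```bash
python3 - <<'E'
from h import *
s=ctrl.get_state(); print(s['tcp_pos'],s['ee_rot'],s['contact_force'],s['ft_torque'],s['gripper_width'])
S=shot('side')['img']
cv2.imwrite('pics/g5.png',cv2.resize(S[200:280,225:305],(500,500),interpolation=cv2.INTER_CUBIC)[:,:,::-1])
E
```

```text
[ 0.5340862  -0.04133147  0.30133391] [ 1.79974505e+02 -6.11785305e-02  1.55457763e+02] [ 19.33620076   1.63583846 -48.71803352] [-0.60690877 -3.51233438 -1.2544005 ] 0.05779435993111535
```

View pics/g5.png

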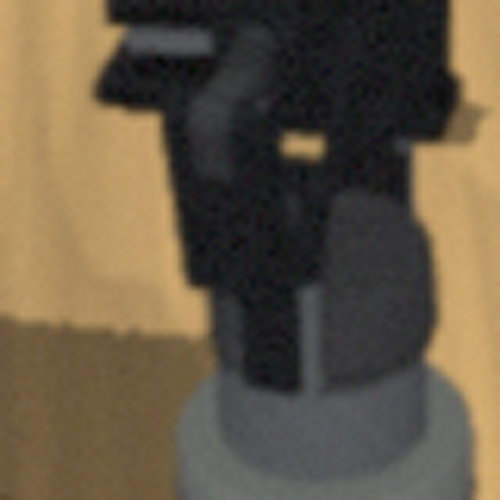

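The lift is refused: −49 N with almost no motion. So the cap is still locked and the fingers must have slipped at some point. I'll ease off, let go, back up and read the ridge.

>>> {"name": "move_arm", "arguments": {"moves": [[-1,[0,0,-0.0025],0],[-1,[0,0,-0.005],0],[1,[0,0,-0.005],0],[1,[0,0,-0.005],0],[1,[0,0,-0.005],0]]}}

```text
t: 6.93
tcp_pos: [0.5336, -0.0414, 0.2993]
ee_rot: [180.0, 0.0, 155.5]
contact_force: [-0.6, -0.5, 0.5]
gripper_width: 0.085
```

>>> {"name": "move_arm", "arguments": {"moves": [[1,[0,0,0],0],[1,[0,0,0.02],-0.05],[1,[0,0,0.05],-0.12],[1,[0,0,0.08],-0.2],[1,[0,0,0.09],-0.27]]}}

```text
t: 7.35
tcp_pos: [0.5339, -0.0414, 0.374]
ee_rot: [179.9, 0.1, 130.9]
contact_force: [0.5, -0.1, 0.3]
gripper_width: 0.0854
```

```bash
cat >> h.py <<'E'
def rect(name,fn,N=3,zp=.157):
    d=shot(name); f=240/np.tan(np.radians(float(d['vertical_fov']))/2)
    K=np.array([[f,0,d['cx']],[0,f,d['cy']],[0,0,1.]])
    n=400;g=(np.arange(n)-n/2)/5000
    X,Y=np.meshgrid(.530-g,-.040-g,indexing='ij')
    P=np.stack([X,Y,np.full_like(X,zp)],-1).reshape(-1,3)
    uv=cv2.projectPoints(P,np.array(d['rvec']),np.array(d['tvec']),K,None)[0].reshape(n,n,2).astype('float32')
    I=np.mean([d['img']]+[shot(name)['img'] for _ in range(N-1)],0).mean(2).astype('float32')
    r=cv2.remap(I,uv[...,0],uv[...,1],cv2.INTER_CUBIC)
    c=r[120:280,120:280]; lo,hi=np.percentile(c,[1,99]); 
    cv2.imwrite(f'pics/{fn}.png',np.clip((r-lo+10)/(hi-lo+20)*255,0,255).astype('uint8'))
E
python3 - <<'E'
from h import *
s=ctrl.get_state(); print(s['t'],s['tcp_pos'],s['ee_rot'],s['contact_force'])
rect('side','g6')
E
```

```text
7.35 [ 0.53389513 -0.04140663  0.37401487] [1.79892752e+02 1.47370477e-01 1.30867468e+02] [ 0.48949704 -0.12928808  0.28021883]
```

View pics/g6.png

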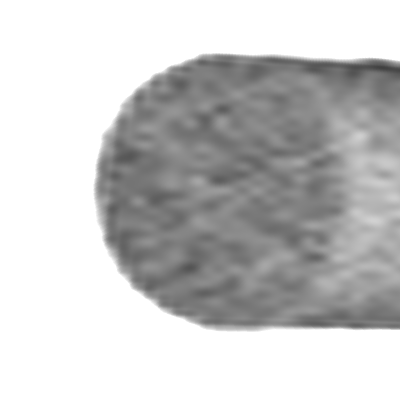

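The cap is in shadow here and the ridge is lost in the noise. I'll average more frames and score line orientations numerically.

```bash
python3 - <<'E'
from h import *
ims=[shot('side')['img'].astype('float32').mean(2) for _ in range(20)]
d=np.load('side.npz'); f=240/np.tan(np.radians(float(d['vertical_fov']))/2)
K=np.array([[f,0,d['cx']],[0,f,d['cy']],[0,0,1.]])
n=400;g=(np.arange(n)-n/2)/5000
X,Y=np.meshgrid(.530-g,-.041-g,indexing='ij')
P=np.stack([X,Y,np.full_like(X,.158)],-1).reshape(-1,3)
uv=cv2.projectPoints(P,np.array(d['rvec']),np.array(d['tvec']),K,None)[0].reshape(n,n,2).astype('float32')
out=[]
for I in (cv2.imread('pics/side0.png').astype('float32').mean(2),np.mean(ims,0)):
    r=cv2.remap(I,uv[...,0],uv[...,1],cv2.INTER_CUBIC)
    r=cv2.GaussianBlur(r,(0,0),4); h=r-cv2.GaussianBlur(r,(0,0),25)
    res=[]
    for th in range(-90,90,2):
        t=np.radians(th)
        for o in np.arange(-.012,.0121,.001):
            L=np.linspace(-.017,.017,60)
            x=L*np.cos(t)-o*np.sin(t); y=L*np.sin(t)+o*np.cos(t)
            i=(200-x*5000).astype(int); j=(200-y*5000).astype(int)
            res.append((h[i,j].mean(),th,round(o,3)))
    res.sort(); print(res[:6],res[-5:])
    c=h[100:300,100:300]; out.append(np.clip((h/c.std()*50)+128,0,255).astype('uint8'))
cv2.imwrite('pics/g7.png',np.hstack(out))
E
```

```text
[(np.float32(-16.85441), 22, np.float64(-0.005)), (np.float32(-16.651402), 20, np.float64(-0.005)), (np.float32(-16.410852), 24, np.float64(-0.005)), (np.float32(-16.186346), 22, np.float64(-0.004)), (np.float32(-16.02392), 20, np.float64(-0.004)), (np.float32(-15.985694), 18, np.float64(-0.005))] [(np.float32(6.1136203), 22, np.float64(0.002)), (np.float32(6.151134), 18, np.float64(0.001)), (np.float32(6.2582326), 24, np.float64(0.001)), (np.float32(6.3838754), 20, np.float64(0.001)), (np.float32(6.4010105), 22, np.float64(0.001))]
[(np.float32(-8.485741), 16, np.float64(0.012)), (np.float32(-8.471804), 18, np.float64(0.012)), (np.float32(-8.457151), 20, np.float64(0.012)), (np.float32(-8.456787), 14, np.float64(0.012)), (np.float32(-8.404819), 12, np.float64(0.012)), (np.float32(-8.386689), 22, np.float64(0.012))] [(np.float32(0.6202948), 46, np.float64(-0.003)), (np.float32(0.6568425), 38, np.float64(-0.003)), (np.float32(0.6901468), 44, np.float64(-0.003)), (np.float32(0.71509343), 40, np.float64(-0.003)), (np.float32(0.73362666), 42, np.float64(-0.003))]
```

View pics/g7.png

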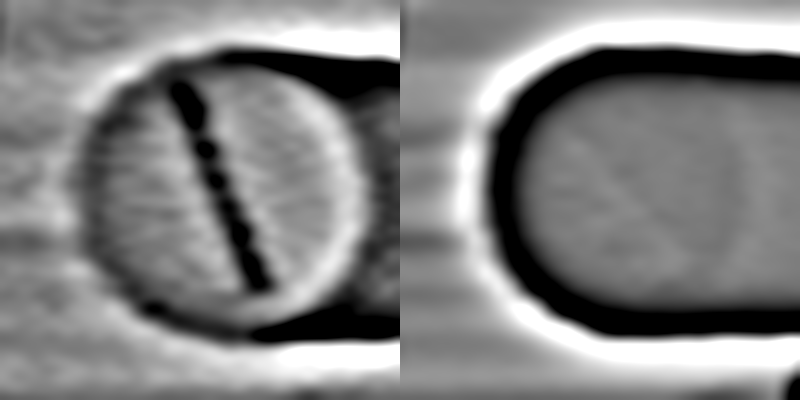

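Averaged, the ridge shows as a bright line on the right, from (565, 130) to (690, 260), about 43°. The cap has therefore turned about 22° anticlockwise, which confirms the free way, and then the fingers slipped because the grip was off-centre. I'll regrip at the top camera's centre (0.532, −0.0375), closing along y at yaw ~175° with 120 N.

>>> {"name": "move_arm", "arguments": {"moves": [[1,[-0.0024,0.0049,0],0.07],[1,[-0.0024,0.0049,0],0.14],[1,[-0.0024,0.0049,0],0.21],[1,[-0.0024,0.0049,0],0.28],[1,[-0.0024,0.0049,0],0.35]], "force": 120}}

```text
t: 8.92
tcp_pos: [0.5317, -0.0374, 0.3711]
ee_rot: [-180.0, 0.0, 163.0]
contact_force: [-0.8, -0.9, 0.9]
gripper_width: 0.0857
```

>>> {"name": "move_arm", "arguments": {"moves": [[1,[0,0,0],0.07],[1,[0,0,-0.02],0.13],[1,[0,0,-0.05],0.16],[1,[0,0,-0.08],0.16],[1,[0,0,-0.095],0.16]]}}

```text
t: 9.33
tcp_pos: [0.5311, -0.0373, 0.2928]
ee_rot: [180.0, -0.1, 177.1]
contact_force: [-0.2, 0.3, -0.5]
gripper_width: 0.0849
```

>>> {"name": "move_arm", "arguments": {"moves": [[1,[0,0,0],0],[-1,[0,0,0],0],[-1,[0,0,0],0],[-1,[0,0,0],0],[-1,[0,0,0],0]]}}

```text
t: 9.75
tcp_pos: [0.532, -0.0387, 0.2972]
ee_rot: [-179.7, 0.2, 177.0]
contact_force: [-6.0, -16.2, 11.6]
gripper_width: 0.0577
```

>>> {"name": "move_arm", "arguments": {"moves": [[-1,[0,0,0],0],[-1,[0,0,0],0],[-1,[0,0,0],0],[-1,[0,0,0],0],[-1,[0,0,0],0]]}}

```text
t: 10.17
tcp_pos: [0.532, -0.0387, 0.2972]
ee_rot: [-179.7, 0.2, 177.0]
contact_force: [-5.7, -16.6, 11.5]
gripper_width: 0.0572
```

```bash
cat > s.py <<'E'
from h import *
np.set_printoptions(precision=4,suppress=True)
s=ctrl.get_state()
for k in('t','tcp_pos','ee_rot','contact_force','ft_torque','gripper_width','joints'):print(k,s[k])
E
python3 s.py
```

```text
t 10.1667
tcp_pos [ 0.532  -0.0387  0.2972]
ee_rot [-179.727     0.1514  177.0254]
contact_force [ -5.7358 -16.5812  11.4571]
ft_torque [-2.6064  1.231  -0.3086]
gripper_width 0.057154206778501804
joints [-12.8694  19.0351 -14.2868  56.4821  -0.2429  -9.8948]
```

The grip centring shows the cap axis is about 1.5 mm towards −y. I'll shift to unload it, then turn in steps.

>>> {"name": "move_arm", "arguments": {"moves": [[-1,[-0.0005,-0.0018,0.0006],0],[-1,[-0.0005,-0.0018,0.0006],0.03],[-1,[-0.0005,-0.0018,0.0006],0.06],[-1,[-0.0005,-0.0018,0.0006],0.09],[-1,[-0.0005,-0.0018,0.0006],0.12]]}}

```text
t: 10.58
tcp_pos: [0.5309, -0.0397, 0.2969]
ee_rot: [-179.9, -0.0, -172.2]
contact_force: [13.9, 0.5, -0.3]
gripper_width: 0.0573
```

```bash
python3 s.py
```

```text
t 10.5833
tcp_pos [ 0.5309 -0.0397  0.2969]
ee_rot [-179.8586   -0.0213 -172.2464]
contact_force [13.8959  0.5346 -0.3239]
ft_torque [-0.4122  0.9278 -1.3932]
gripper_width 0.057337202403371
joints [-13.0197  19.014  -14.3593  56.5964  -0.1398 -20.7734]
```

>>> {"name": "move_arm", "arguments": {"moves": [[-1,[0.0012,0,0],0.03],[-1,[0.0012,0,0],0.06],[-1,[0.0012,0,0],0.09],[-1,[0.0012,0,0],0.12],[-1,[0.0012,0,0],0.15]]}}

```text
t: 11.0
tcp_pos: [0.5332, -0.0393, 0.2974]
ee_rot: [-179.9, 0.2, -158.6]
contact_force: [-5.5, -0.2, 12.1]
gripper_width: 0.0574
```

```bash
python3 s.py
```

```text
t 11.0
tcp_pos [ 0.5332 -0.0393  0.2974]
ee_rot [-179.8609    0.2242 -158.6128]
contact_force [-5.5314 -0.2457 12.1265]
ft_torque [-0.9803  0.9162 -3.6112]
gripper_width 0.05739822481344611
joints [-12.9594  19.098  -14.1473  56.4912   0.0117 -34.3462]
```

>>> {"name": "move_arm", "arguments": {"moves": [[-1,[-0.0004,0,0.0008],0.03],[-1,[-0.0004,0,0.0008],0.06],[-1,[-0.0004,0,0.0008],0.09],[-1,[-0.0004,0,0.0008],0.12],[-1,[-0.0004,0,0.0008],0.15]]}}

```text
t: 11.42
tcp_pos: [0.534, -0.0381, 0.2977]
ee_rot: [-179.9, 0.4, -145.0]
contact_force: [18.5, 16.6, -6.3]
gripper_width: 0.0573
```

```bash
python3 s.py
```

```text
t 11.4167
tcp_pos [ 0.534  -0.0381  0.2977]
ee_rot [-179.9426    0.435  -144.9643]
contact_force [18.4928 16.5706 -6.2691]
ft_torque [ 3.3231 -2.9782 -3.8593]
gripper_width 0.057317241241976354
joints [-12.8641  19.1242 -14.0625  56.4791   0.2842 -47.8988]
```

>>> {"name": "move_arm", "arguments": {"moves": [[-1,[0,0,0],0.03],[-1,[0,0,0],0.06],[-1,[0,0,0],0.09],[-1,[0,0,0],0.12],[-1,[0,0,0],0.12]]}}

```text
t: 11.83
tcp_pos: [0.5328, -0.0388, 0.2978]
ee_rot: [-179.9, 0.2, -134.2]
contact_force: [4.0, 3.9, 4.6]
gripper_width: 0.0573
```

```bash
python3 s.py; python3 - <<'E'
from h import *
ims=[shot('side')['img'].astype('float32').mean(2) for _ in range(12)]
d=np.load('side.npz'); f=240/np.tan(np.radians(float(d['vertical_fov']))/2)
K=np.array([[f,0,d['cx']],[0,f,d['cy']],[0,0,1.]])
n=400;g=(np.arange(n)-n/2)/5000
X,Y=np.meshgrid(.530-g,-.041-g,indexing='ij')
P=np.stack([X,Y,np.full_like(X,.158)],-1).reshape(-1,3)
uv=cv2.projectPoints(P,np.array(d['rvec']),np.array(d['tvec']),K,None)[0].reshape(n,n,2).astype('float32')
I=np.mean(ims,0)
r=cv2.GaussianBlur(cv2.remap(I,uv[...,0],uv[...,1],cv2.INTER_CUBIC),(0,0),3)
h=r-cv2.GaussianBlur(r,(0,0),25)
b=cv2.resize(I[200:280,225:305],(400,400),interpolation=cv2.INTER_CUBIC)
cv2.imwrite('pics/g8.png',np.hstack([np.clip(h*20+128,0,255),np.clip(b*2,0,255)]).astype('uint8'))
E
```

```text
t 11.8333
tcp_pos [ 0.5328 -0.0388  0.2978]
ee_rot [-179.8703    0.1727 -134.1667]
contact_force [4.0115 3.9369 4.5748]
ft_torque [ 0.4392  0.1238 -0.9314]
gripper_width 0.057334872788099275
joints [-12.9206  19.0685 -14.1257  56.6054   0.0804 -58.7536]
```

View pics/g8.png

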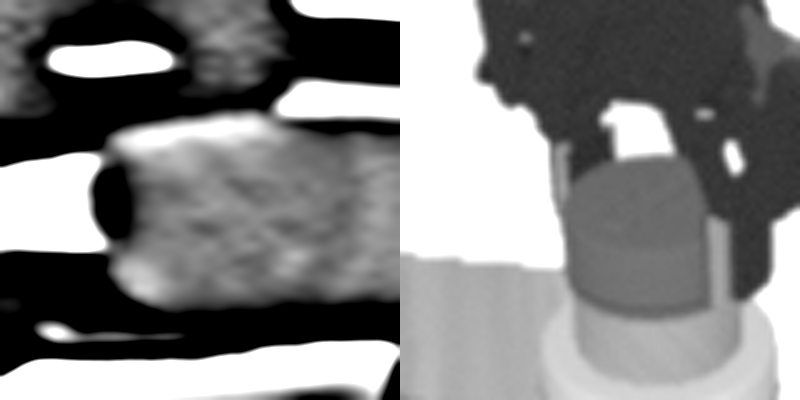

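Fingers are well seated on the cap's sides, but the ridge is unreadable here. I'm at the picture budget, so I'll rely on a lift test and numbers.

>>> {"name": "move_arm", "arguments": {"moves": [[-1,[0,0,0.001],0],[-1,[0,0,0.002],0],[-1,[0,0,0.003],0],[-1,[0,0,0.004],0],[-1,[0,0,0.005],0]]}}

```text
t: 12.85
tcp_pos: [0.5329, -0.039, 0.2982]
ee_rot: [180.0, 0.0, -134.3]
contact_force: [23.5, -0.9, -65.3]
gripper_width: 0.0572
```

```bash
python3 s.py
```

```text
t 12.85
tcp_pos [ 0.5329 -0.039   0.2982]
ee_rot [ 179.961     0.0087 -134.3161]
contact_force [ 23.5163  -0.8898 -65.2824]
ft_torque [-1.0686 -4.7397 -0.7693]
gripper_width 0.057196868854104264
joints [-12.9338  19.1556 -13.9238  56.9494   0.0278 -58.6177]
```

Still locked at −65 N. I'll let go, withdraw out of the light and read the ridge directly.

>>> {"name": "move_arm", "arguments": {"moves": [[-1,[0,0,-0.003],0],[-1,[0,0,-0.005],0],[1,[0,0,-0.005],0],[1,[0,0,-0.005],0],[1,[0,0,-0.005],0]]}}

```text
t: 13.27
tcp_pos: [0.532, -0.0389, 0.2969]
ee_rot: [-180.0, 0.0, -134.3]
contact_force: [0.7, 0.2, -0.1]
gripper_width: 0.0855
```

>>> {"name": "move_arm", "arguments": {"moves": [[1,[0,0,0.03],0],[1,[0,0,0.08],0],[1,[0,-0.02,0.12],-0.05],[1,[-0.02,-0.06,0.13],-0.1],[1,[-0.04,-0.1,0.13],-0.15]]}}

```text
t: 13.68
tcp_pos: [0.5001, -0.1193, 0.4032]
ee_rot: [-179.8, 0.2, -147.9]
contact_force: [0.7, -1.2, -1.0]
gripper_width: 0.0852
```

>>> {"name": "move_arm", "arguments": {"moves": [[1,[-0.025,-0.035,0],-0.05],[1,[-0.05,-0.07,0],-0.1],[1,[-0.075,-0.105,0],-0.15],[1,[-0.1,-0.14,0],-0.2],[1,[-0.125,-0.175,0],-0.25]]}}

```text
t: 14.1
tcp_pos: [0.3986, -0.2599, 0.4007]
ee_rot: [-180.0, 0.0, -170.5]
contact_force: [0.5, -0.1, 0.2]
gripper_width: 0.0855
```

>>> {"name": "move_arm", "arguments": {"moves": [[1,[-0.025,-0.035,0],0],[1,[-0.05,-0.07,0],0],[1,[-0.075,-0.105,0],0],[1,[-0.1,-0.14,0],0],[1,[-0.1,-0.14,0],0]]}}

```text
t: 14.52
tcp_pos: [0.3173, -0.3746, 0.4004]
ee_rot: [-179.9, -0.0, -170.5]
contact_force: [0.2, 0.6, -0.1]
gripper_width: 0.0855
```

```bash
python3 s.py; python3 - <<'E'
from h import *
T=np.mean([shot('top')['img'] for _ in range(5)],0)
S=np.mean([shot('side')['img'] for _ in range(5)],0)
f=lambda a:cv2.resize(np.clip(a*1.3,0,255).astype('uint8'),(400,400),interpolation=cv2.INTER_CUBIC)
cv2.imwrite('pics/g9.png',np.hstack([f(T[259:309,315:365]),f(S[220:270,250:300])])[:,:,::-1])
E
```

```text
t 14.5167
tcp_pos [ 0.3173 -0.3746  0.4004]
ee_rot [-179.9187   -0.0437 -170.5013]
contact_force [ 0.2021  0.552  -0.1394]
ft_torque [0.0138 0.0143 0.0008]
gripper_width 0.08554807600910996
joints [-59.2394  11.7842  -7.9459  70.2099  -0.0702 -68.7382]
```

View pics/g9.png

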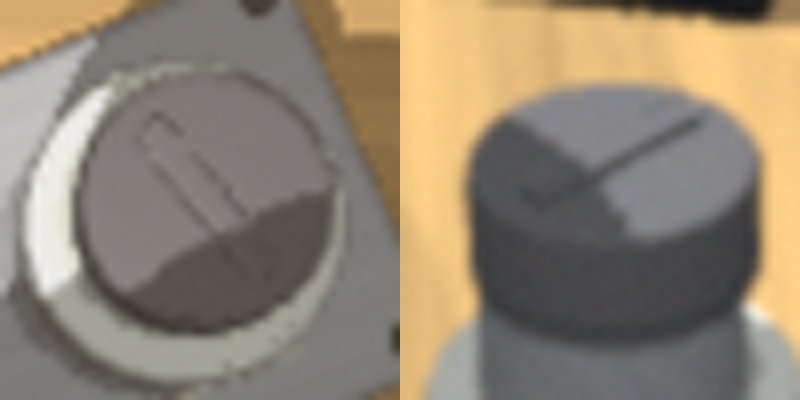

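The withdrawn view settles it. The ridge stands at about 40° in the top view, on a line through (160, 130) and (250, 250), against 21° at first. The second anticlockwise grip moved it not at all, so that way is hard-blocked. I'll regrip slightly higher, so the tips stay above the rim, and try clockwise.

>>> {"name": "move_arm", "arguments": {"moves": [[1,[0.0265,0.0415,0],0],[1,[0.053,0.083,0],0],[1,[0.0795,0.1245,0],0],[1,[0.106,0.166,0],0],[1,[0.1325,0.2075,0],0]], "force": 100}}

```text
t: 15.43
tcp_pos: [0.4265, -0.2028, 0.4004]
ee_rot: [-180.0, 0.0, -170.3]
contact_force: [1.1, -1.4, 0.5]
gripper_width: 0.0857
```

>>> {"name": "move_arm", "arguments": {"moves": [[1,[0.0265,0.0415,0],0],[1,[0.053,0.083,0],0],[1,[0.0795,0.1245,0],0],[1,[0.1325,0.2075,0],0],[1,[0.1325,0.2075,0],0]]}}

```text
t: 15.85
tcp_pos: [0.5327, -0.0361, 0.4003]
ee_rot: [-180.0, 0.0, -170.2]
contact_force: [1.0, -0.6, 0.4]
gripper_width: 0.0856
```

>>> {"name": "move_arm", "arguments": {"moves": [[1,[0,0,-0.02],0],[1,[0,0,-0.05],0],[1,[0,0,-0.08],0],[1,[0,0,-0.11],0],[1,[0,0,-0.12],0]]}}

```text
t: 16.27
tcp_pos: [0.5311, -0.0382, 0.3014]
ee_rot: [179.9, -0.2, -170.2]
contact_force: [-0.7, 0.8, -0.3]
gripper_width: 0.0851
```

```bash
python3 s.py; python3 - <<'E'
from h import *
d=np.load('side.npz'); f=240/np.tan(np.radians(float(d['vertical_fov']))/2)
R=cv2.Rodrigues(np.array(d['rvec'],float))[0]; t=np.array(d['tvec'])
def up(u,v,z=.157):
    r=R.T@np.array([(u-d['cx'])/f,(v-d['cy'])/f,1]); c=-R.T@t; return c+r*(z-c[2])/r[2]
a,b=up(266.25,244.4),up(288.1,235); print(a,b,np.degrees(np.arctan2(*(b-a)[[1,0]])))
E
```

```text
t 16.2667
tcp_pos [ 0.5311 -0.0382  0.3014]
ee_rot [ 179.9196   -0.193  -170.2243]
contact_force [-0.7104  0.7921 -0.2877]
ft_torque [0.0146 0.0799 0.0154]
gripper_width 0.08508776751692769
joints [-12.8819  18.9257 -13.7373  57.546   -0.0002 -22.6575]
[ 0.51616047 -0.05650936  0.157     ] [ 0.55231886 -0.03292882  0.157     ] 33.110208218746834
```

>>> {"name": "move_arm", "arguments": {"moves": [[1,[0,-0.0008,0.002],0],[-1,[0,-0.0008,0.002],0],[-1,[0,-0.0008,0.002],0],[-1,[0,-0.0008,0.002],0],[-1,[0,-0.0008,0.002],0]]}}

```text
t: 16.68
tcp_pos: [0.5322, -0.0395, 0.308]
ee_rot: [-179.9, 0.2, -170.3]
contact_force: [-3.6, 0.6, 13.7]
gripper_width: 0.0568
```

```bash
python3 s.py
```

```text
t 16.6833
tcp_pos [ 0.5322 -0.0395  0.308 ]
ee_rot [-179.9495    0.1677 -170.2793]
contact_force [-3.6258  0.5845 13.7262]
ft_torque [ 0.4352  0.7526 -0.062 ]
gripper_width 0.05679946474534481
joints [-13.0036  18.6152 -13.1158  58.0948   0.0182 -22.7243]
```

>>> {"name": "move_arm", "arguments": {"moves": [[-1,[-0.0004,0,0.0008],-0.03],[-1,[-0.0004,0,0.0008],-0.06],[-1,[-0.0004,0,0.0008],-0.09],[-1,[-0.0004,0,0.0008],-0.12],[-1,[-0.0004,0,0.0008],-0.15]]}}

```text
t: 17.1
tcp_pos: [0.5319, -0.0395, 0.3081]
ee_rot: [180.0, 0.1, 176.1]
contact_force: [-1.3, 0.7, 5.7]
gripper_width: 0.0568
```

```bash
python3 s.py
```

```text
t 17.1
tcp_pos [ 0.5319 -0.0395  0.3081]
ee_rot [179.9937   0.1394 176.1019]
contact_force [-1.2804  0.6956  5.7061]
ft_torque [0.4954 0.1633 0.1571]
gripper_width 0.05683089693984188
joints [-13.0072  18.595  -13.1321  58.1362   0.0283  -9.1091]
```

>>> {"name": "move_arm", "arguments": {"moves": [[-1,[0,0,0],-0.03],[-1,[0,0,0],-0.06],[-1,[0,0,0],-0.09],[-1,[0,0,0],-0.12],[-1,[0,0,0],-0.15]]}}

```text
t: 17.52
tcp_pos: [0.532, -0.0395, 0.3081]
ee_rot: [180.0, 0.1, 162.6]
contact_force: [-0.2, 2.0, 4.2]
gripper_width: 0.0569
```

```bash
python3 s.py
```

```text
t 17.5167
tcp_pos [ 0.532  -0.0395  0.3081]
ee_rot [179.9535   0.1472 162.6067]
contact_force [-0.2049  2.026   4.1505]
ft_torque [0.4496 0.1145 0.1369]
gripper_width 0.05694162885110522
joints [-13.0055  18.5967 -13.127   58.1259   0.0351   4.3877]
```

Clockwise is smooth, with 0.15 N·m and no lateral force, so that is the free way. I'll continue to the stop.

>>> {"name": "move_arm", "arguments": {"moves": [[-1,[0,0,0],-0.05],[-1,[0,0,0],-0.1],[-1,[0,0,0],-0.15],[-1,[0,0,0],-0.2],[-1,[0,0,0],-0.25]]}}

```text
t: 17.93
tcp_pos: [0.5321, -0.0394, 0.3081]
ee_rot: [179.9, 0.1, 140.0]
contact_force: [1.5, 3.4, 4.3]
gripper_width: 0.057
```

```bash
python3 s.py
```

```text
t 17.9333
tcp_pos [ 0.5321 -0.0394  0.3081]
ee_rot [179.8812   0.1247 140.0207]
contact_force [1.532  3.3974 4.3195]
ft_torque [ 0.5151 -0.1272  0.1641]
gripper_width 0.05695873376968697
joints [-13.0006  18.5989 -13.1211  58.1149   0.0493  26.9786]
```

>>> {"name": "move_arm", "arguments": {"moves": [[-1,[0,0,0],-0.03],[-1,[0,0,0],-0.06],[-1,[0,0,0],-0.09],[-1,[0,0,0],-0.12],[-1,[0,0,0],-0.15]]}}

```text
t: 18.35
tcp_pos: [0.5321, -0.0394, 0.3081]
ee_rot: [179.9, 0.1, 126.6]
contact_force: [1.0, 2.5, 4.2]
gripper_width: 0.0572
```

```bash
python3 s.py
```

```text
t 18.35
tcp_pos [ 0.5321 -0.0394  0.3081]
ee_rot [179.8531   0.0931 126.6133]
contact_force [0.9625 2.4512 4.2471]
ft_torque [ 0.5279 -0.1334  0.1915]
gripper_width 0.05721923398208709
joints [-12.9981  18.6008 -13.1201  58.113    0.0516  40.3885]
```

>>> {"name": "move_arm", "arguments": {"moves": [[-1,[0,0,0],-0.03],[-1,[0,0,0],-0.06],[-1,[0,0,0],-0.08],[-1,[0,0,0],-0.1],[-1,[0,0,0],-0.12]]}}

```text
t: 18.77
tcp_pos: [0.5321, -0.0394, 0.3081]
ee_rot: [179.8, 0.1, 115.9]
contact_force: [1.1, 3.2, 4.8]
gripper_width: 0.0571
```

```bash
python3 s.py
```

```text
t 18.7667
tcp_pos [ 0.5321 -0.0394  0.3081]
ee_rot [179.8391   0.0684 115.8563]
contact_force [1.122  3.23   4.7948]
ft_torque [ 0.5093 -0.0729  0.0629]
gripper_width 0.05713915119182425
joints [-12.9985  18.5992 -13.1175  58.1151   0.0477  51.1452]
```

>>> {"name": "move_arm", "arguments": {"moves": [[-1,[0,0,0],-0.02],[-1,[0,0,0],-0.04],[-1,[0,0,0],-0.06],[-1,[0,0,0],-0.08],[-1,[0,0,0],-0.08]]}}

```text
t: 19.18
tcp_pos: [0.5321, -0.0394, 0.308]
ee_rot: [179.8, 0.1, 108.7]
contact_force: [0.1, 2.6, 8.5]
gripper_width: 0.0569
```

```bash
python3 s.py
```

```text
t 19.1833
tcp_pos [ 0.5321 -0.0394  0.308 ]
ee_rot [179.8476   0.0593 108.7431]
contact_force [0.1216 2.5677 8.4763]
ft_torque [0.5195 0.0585 1.4245]
gripper_width 0.056911624739983215
joints [-12.9921  18.6008 -13.1239  58.1145   0.0297  58.2648]
```

Torque now rises to 1.4 N·m at 81° of turn, which is the stop (60° plus the ~20° taken up the wrong way). I'll nudge it 2° more and lift gently.

>>> {"name": "move_arm", "arguments": {"moves": [[-1,[0,0,0],-0.01],[-1,[0,0,0],-0.02],[-1,[0,0,0.0015],-0.02],[-1,[0,0,0.003],-0.02],[-1,[0,0,0.005],-0.02]]}}

```text
t: 19.6
tcp_pos: [0.5323, -0.0394, 0.3088]
ee_rot: [180.0, -0.1, 107.1]
contact_force: [22.5, -1.5, -65.2]
gripper_width: 0.0564
```

```bash
python3 s.py
```

```text
t 19.6
tcp_pos [ 0.5323 -0.0394  0.3088]
ee_rot [179.9972  -0.0627 107.0891]
contact_force [ 22.4603  -1.5186 -65.2302]
ft_torque [-0.1826 -5.1323  2.2918]
gripper_width 0.056401743129080036
joints [-12.9964  18.6675 -12.8943  58.4672   0.0556  59.9145]
```

Lift resisted with 2.3 N·m still wound against the stop, which may be binding it. I'll lower, unwind a little and lift again.

>>> {"name": "move_arm", "arguments": {"moves": [[-1,[0,0,-0.003],0],[-1,[0,0,-0.005],0.01],[-1,[0,0,-0.005],0.02],[-1,[0,0,-0.005],0.022],[-1,[0,0,-0.005],0.022]]}}

```text
t: 20.02
tcp_pos: [0.532, -0.0394, 0.3082]
ee_rot: [179.8, 0.1, 109.0]
contact_force: [-0.7, 2.2, 11.6]
gripper_width: 0.0564
```

```bash
python3 s.py; python3 - <<'E'
from h import *
T=np.mean([shot('side')['img'] for _ in range(10)],0)
f=lambda a:cv2.resize(np.clip((a-25)*4,0,255).astype('uint8'),(600,480),interpolation=cv2.INTER_CUBIC)
cv2.imwrite('pics/g10.png',f(T[220:260,250:300])[:,:,::-1])
E
```

```text
t 20.0167
tcp_pos [ 0.532  -0.0394  0.3082]
ee_rot [179.8384   0.0647 109.0236]
contact_force [-0.6564  2.22   11.5734]
ft_torque [0.5349 0.2581 1.3656]
gripper_width 0.056391167937346685
joints [-12.9974  18.5878 -13.1195  58.1213   0.0309  57.979 ]
```

View pics/g10.png

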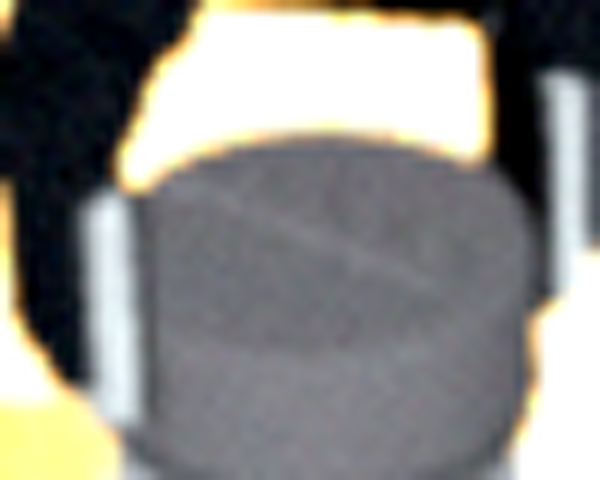

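The ridge now shows clearly from (200, 190) to (430, 280). I'll convert that to a yaw.

```bash
python3 - <<'E'
from h import *
d=np.load('side.npz'); f=240/np.tan(np.radians(float(d['vertical_fov']))/2)
R=cv2.Rodrigues(np.array(d['rvec'],float))[0]; t=np.array(d['tvec'])
def up(u,v,z=.157):
    r=R.T@np.array([(u-d['cx'])/f,(v-d['cy'])/f,1]); c=-R.T@t; return c+r*(z-c[2])/r[2]
a,b=up(266.7,235.8),up(285.8,243.3); print(a,b,np.degrees(np.arctan2(*(b-a)[[1,0]])))
a,b=up(250+135/10,225+180/10),up(250+395/10,225+110/10); print(np.degrees(np.arctan2(*(b-a)[[1,0]])))
E
```

```text
[ 0.51778814 -0.03177924  0.157     ] [ 0.54701966 -0.05656211  0.157     ] -40.291710171523896
20.679172618218136
```

>>> {"name": "move_arm", "arguments": {"moves": [[-1,[0,0,0],0.01],[-1,[0,0,0.001],0.015],[-1,[0,0,0.001],0.015],[-1,[0,0,0.001],0.015],[-1,[0,0,0.001],0.015]]}}

```text
t: 20.93
tcp_pos: [0.5321, -0.0394, 0.3082]
ee_rot: [179.9, 0.0, 110.3]
contact_force: [3.7, 3.6, 7.3]
gripper_width: 0.0561
```

```bash
python3 s.py
```

```text
t 20.9333
tcp_pos [ 0.5321 -0.0394  0.3082]
ee_rot [179.8689   0.0401 110.2889]
contact_force [3.7226 3.6059 7.2964]
ft_torque [ 0.7243 -0.6598  1.0236]
gripper_width 0.05608363001564706
joints [-12.9986  18.6092 -13.0815  58.1777   0.0385  56.7125]
```

The ridge is at −40°, against +21° closed: 61° clockwise, so it is at the stop. I'll unwind the remaining torque and lift.

>>> {"name": "move_arm", "arguments": {"moves": [[-1,[0,0,0.0005],0.012],[-1,[0,0,0.001],0.018],[-1,[0,0,0.002],0.018],[-1,[0,0,0.003],0.018],[-1,[0,0,0.004],0.018]]}}

```text
t: 21.35
tcp_pos: [0.532, -0.0394, 0.3099]
ee_rot: [180.0, -0.1, 111.9]
contact_force: [8.3, 3.0, -14.3]
gripper_width: 0.0564
```

```bash
python3 s.py
```

```text
t 21.35
tcp_pos [ 0.532  -0.0394  0.3099]
ee_rot [179.9643  -0.0579 111.8601]
contact_force [  8.2947   3.0487 -14.2727]
ft_torque [ 0.94   -1.774   0.3153]
gripper_width 0.05640778026378805
joints [-13.0077  18.5838 -12.8379  58.5821   0.0679  55.1323]
```

It's rising, up 1.7 mm at only −14 N. I'll continue gently.

>>> {"name": "move_arm", "arguments": {"moves": [[-1,[0,0,0.0015],0],[-1,[0,0,0.003],0],[-1,[0,0,0.005],0],[-1,[0,0,0.006],0],[-1,[0,0,0.007],0]]}}

```text
t: 21.77
tcp_pos: [0.5314, -0.0396, 0.3161]
ee_rot: [-180.0, 0.0, 111.8]
contact_force: [-0.6, -0.2, -2.9]
gripper_width: 0.0566
```

```bash
python3 s.py
```

```text
t 21.7667
tcp_pos [ 0.5314 -0.0396  0.3161]
ee_rot [-179.9571    0.0069  111.8417]
contact_force [-0.5697 -0.2178 -2.9276]
ft_torque [-0.0463 -0.024   0.0347]
gripper_width 0.056577958070598004
joints [-13.0231  18.3042 -12.237   59.4901  -0.0302  55.1352]
```

Free, carrying −2.9 N (a cap of about 0.3 kg). Now to about 98 mm above the mouth.

>>> {"name": "move_arm", "arguments": {"moves": [[-1,[0,0,0.01],0],[-1,[0,0,0.022],0],[-1,[0.0005,0,0.035],0],[-1,[0.0005,0,0.048],0],[-1,[0.0005,0,0.06],0]]}}

```text
t: 22.18
tcp_pos: [0.532, -0.0395, 0.3656]
ee_rot: [180.0, 0.0, 111.9]
contact_force: [-0.7, 0.0, -2.5]
gripper_width: 0.0565
```

>>> {"name": "move_arm", "arguments": {"moves": [[-1,[0,0,0.015],0],[-1,[0,0,0.03],0],[-1,[0,0,0.042],0],[-1,[0,0,0.05],0],[-1,[0,0,0.0525],0]]}}

```text
t: 22.6
tcp_pos: [0.5321, -0.0395, 0.4073]
ee_rot: [179.9, 0.1, 111.9]
contact_force: [0.7, 0.3, -2.1]
gripper_width: 0.0565
```

>>> {"name": "move_arm", "arguments": {"moves": [[-1,[0,0,0],0],[-1,[0,0,0],0],[-1,[0,0,0],0],[-1,[0,0,0],0],[-1,[0,0,0],0]]}}

```text
t: 23.02
tcp_pos: [0.5319, -0.0395, 0.4057]
ee_rot: [-180.0, -0.0, 111.9]
contact_force: [0.1, 0.4, -2.6]
gripper_width: 0.0562
```

```bash
python3 s.py; python3 - <<'E'
from h import *
d=shot('side','g11'); W=cloud(d)
E
```

```text
t 23.0167
tcp_pos [ 0.5319 -0.0395  0.4057]
ee_rot [-179.9681   -0.0202  111.8761]
contact_force [ 0.0652  0.4383 -2.5826]
ft_torque [ 0.0253 -0.0166  0.0089]
gripper_width 0.056184930422463204
joints [-13.001   15.9022  -1.4341  72.7014  -0.0017  55.1229]
```

View pics/g11.png

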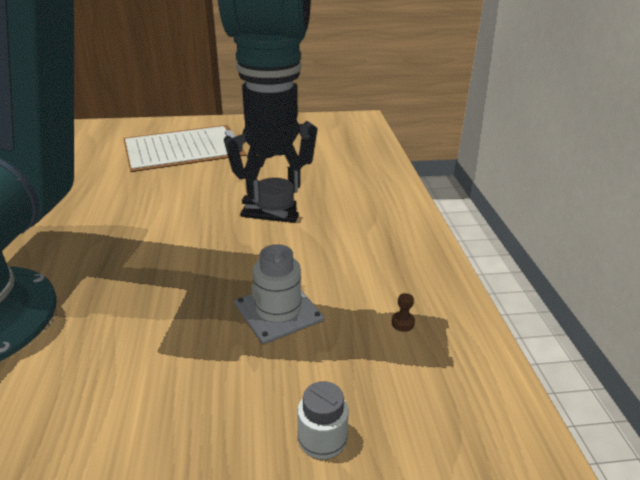

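The cap is held upright at (275, 195), directly above the open canister mouth at (276, 252). The small canister, stapler and stamp haven't moved. Handing in.

```bash
python3 -c "
from cell import ctrl
print(ctrl.sign_off())"
```

```text
the job is handed in; nothing more can be done
None
```

The canister is open and the cap is off. The job was handed in at about 23 s, with the gripper holding the cap upright above the mouth.

- **Finding the direction:** I tried anticlockwise first. After about 15° (13–18° between the two cameras, not the 6° described) the cap stopped and the fingers slipped. Two lift tests there were refused, at −49 N and −65 N. I regripped, centred and slightly higher, and the cap turned clockwise with little resistance to a firm stop. The ridge read 61° from closed.
- **Lifting:** The first pull at the clockwise stop was also refused, at −65 N, because the twist was still wound against it. Once I unwound that, the cap came out easily.
- **Last checks:**
  - Position: the tool was at (0.532, −0.0395, 0.406) m, level to within 0.1°.
  - Height: the cap's underside was about 97 mm above the mouth. I worked that out from the tool height and did not measure it separately.
  - Load: the wrist carried −2.6 N, about right for the cap's weight.
  - Scene: the last side picture showed the cap straight above the open mouth. By eye, the small canister, stapler and stamp were where they started.
- **Disagreements:**
  - Grip width: the gripper read 56–58 mm on a 60 mm cap throughout.
  - Cap angle: the top camera read 39° and the side camera 33° after the anticlockwise tries.
  - Pictures: I viewed 14, against a budget of 10 plus one or two.

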